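# Lock the brushing slide and hold the grease coupler on its nipple

## Robot

A 7-joint arm with a two-finger parallel gripper is mounted at the origin on the work surface. World frame = base frame: x ahead of the robot, y to its left, z up, the work surface at z = 0. Lengths are in m, angles in rad, forces in N, time in s.
With the tool pointing down it reaches from about 0.4 to 0.85 m from the base axis. Payload 4.5 kg.
Tool frame: the origin (TCP) lies on the centre line of the jaws, within the pads' length; the fingertips stand env.nose_length ahead of it and the grasp point (between the pads) lies 8 mm behind it (env.nose_length is the distance from the TCP to the fingertips, in m); z points along the fingers, y is the line along which they close (so a half turn about z gives the same grasp; the last joint's range is limited). The gripper opens to 85 mm and grips with 20 to 120 N. Pads are 22 mm wide; open, the fingers measure 114 mm over their backs; the gripper's body (76 mm by 85 mm) begins 54 mm behind the grasp point. The pads swing forward as they close: fully open they stand 13 mm farther back than shut.
Start: joints at [1.311, 0.689, -0.195, 1.565, 0.157, 0.902, -0.215], TCP at [0.181, -0.598, 0.242] pointing down, gripper open.
Joint ranges: [-3.01, 3.01], [-0.46, 2.08], [-1.47, 1.51], [0.13, 2.56], [-1, 4.14], [0.04, 2.09], [-2.66, 2.66]. Speed limits (rad/s): [2.57, 2.57, 3.14, 3.14, 3.14, 3.14, 3.14].

## Interface

Orientations are given as a rotation vector (axis times angle).
In Python, from workcell import get_obs, viewer, env gives the robot as it stands. The module is installed in compiled form; this text tells all that it offers.
- The arm moves only by the tool move_arm, never from a script. Its argument "series" is a list of rows, each a list of 3 entries, a list of its own where there are three numbers: the shift along the tool's x, y, z in cm, then the turn, a rotation vector about the tool's x, y, z in degrees, then the gripper's target within -1 to 1 (shut at 1, half-way at 0, fully open at -1). In form: [[[dx, dy, dz], [rx, ry, rz], fingers], ...]. A call has 1 to 12 rows; each row is the pose to reach, as a shift and turn from the pose commanded when the call began, along the tool's axes at that moment; what a row does not reach only later rows make up. A row lasts 1/10 s, in which the tool goes at most 50 mm and 8.59 degrees, less where a joint would pass 70% of its speed; a pose out of reach is approached as far as the arm can. A call with a gripper value outside its range is refused whole. The fingers move at their own pace and stop on an object; "force" is the grip in N (left out, the last holds). Time passes only in rows, so rows that repeat a pose let the fingers close. It gives the time, the measured TCP pose, the force, the opening and the grip force at its end, in the units of the state.
- get_obs(): the state, without advancing time (a new reading comes with each control period).
- viewer.read_camera(name): name is "side" or "top"; returns a dict with "color" (480x640x3 uint8, blue, green, red), "fovy" (degrees; the focal length in pixels is half the picture's height over the tangent of half this angle, whatever the lens; pixels are square), "cx", "cy" (the principal point, pixels), "dist" ([k1, k2, p1, p2, k3] as OpenCV has them; the pictures are not rectified), "extrinsics" (4x4, takes a point from world to camera coordinates). Camera axes: x right, y down, z forward; pixel columns grow to the right and rows downward; lengths in m; the calibration is good to about 2 mm. A picture is of the moment at which its call begins. There is no depth.
- env.sign_off(): hands the job in; it is judged then, once.
The state is a dict: "time_s": time; "joint_positions": joint angles; "joint_velocities": joint speeds; "joint_torque": joint torques, N m; "tool_pos": TCP position; "orientation": TCP orientation; "wrist_force": force on the tool from outside, world axes, zero at the start; "moment": the same for the moment, N m; "gripper_width": finger opening in m; "gripper_force": force on a finger pad.
Only numpy, scipy, OpenCV 4.12 (cv2) and the standard library are available. Lean on these libraries where they do the work, as an engineer would, in place of code of your own. Each camera call takes 0.05 s, during which the arm holds its last target. There are 200 camera calls.

## Task

Lock the carriage of the cheese-brushing slide where it stands by turning its red clamp knob clockwise until it is tight, about a fifth of a turn. Then take the orange grease coupler out of its grey parking block, press it squarely onto the tilted brass nipple on the carriage until it snaps on and its rim sits fully home on the nipple's collar, and finish while still gripping it and holding it pressed home against its spring. Do not shift the carriage, and leave the cheeses and the other things on the bench where they are.

Things in the scene. Friction and masses are not known exactly. Their poses are not given: they have to be found in the camera images.
- knob_grip (a point): Red T-bar clamp knob on the green carriage, upright axis. Point: centre of the bar, on the axis, about 108 mm above the table. Bar 52 mm along its x, 15 mm wide along y (grip across y), 28 mm high (14 mm above and below the point), free below down to 84 mm above the table at its 18 mm neck. z up. 90 mm along the slide from the nipple's foot.
- clamp_knob (a joint): Angle of the clamp knob, rad; grows clockwise seen from above, stop at 1.4. Starts at 0 to 0.25 (loose); beyond 0.4 a brake shoe meets the rail and the torque rises to about 0.3 N m; above 1.0 the carriage is locked (turn to about 1.25). Stays where it is left.
- nipple_seat (a point): Foot of the brass button-head nipple on the carriage: centre of the upper face of its 26 mm collar, where the coupler's rim must sit, 100 mm above the table. z runs out along the nipple, which leans 25 degrees (0.44 rad) from upright, along the slide, away from the knob. Stem 10 mm diameter, 11 mm long; then a head of 16 mm diameter, narrowing to 7 mm at its tip, 22 mm from the seat.
- carriage: Green carriage, 86 x 150 mm, top 72 mm above the table, carrying knob, nipple and a brush on its far side. Origin on the table plane under its centre; y along the slide towards the side the nipple leans to, z up. The nipple's foot is at y +45 mm, the knob at y -45 mm. Unlocked it slides along y with 3 N friction, so a push along the nipple can shift it.
- coupler_grip (a point): Grease coupler, loose, 0.25 kg, 106 mm long, standing upright nose down in a park block. Point: centre of its orange grip, 30 x 30 mm square (flats face this point's x and y), 26 mm above and below. z up. Under the grip a flange of 42 mm diameter, 6 mm thick; under that the round nose, 32 mm diameter, 42 mm long. A 6 mm black button tops the grip.
- coupler_mouth (a point): Centre of the open rim at the nose's end, 74 mm below coupler_grip; z towards the grip. Bore 19 mm wide, 26 mm deep. Spring jaws inside give way at about 6 to 10 N of push, 15 to 11 mm before the rim is home, then snap past the nipple's head; over the last 8 mm a spring piston pushes back, 12 N when home. Let go, it springs back 4 mm or more, droops and may come off.
- park_block: Grey fixed block, 85 x 85 mm, 45 mm high, with a 37 mm hole in which the coupler's nose stands, its flange resting on the block's top. Origin: centre of its underside. Lift the coupler 45 mm or more to clear it.
There are look-alikes about, which are no part of the job. What is meant by the part that bears coupler_grip is not pink or white, and is the larger of those in its own colour.

How it is judged:
By the outcome, as a careful person would: the job done as asked, in the order asked, and still so for the second after the job is handed in, while the arm keeps its last pose, push and grip.
It also fails if it takes over 48 s, if anything falls off the work surface, if the arm or the gripper's body presses on something with over 40 N, if the wrist force passes 120 N, or if a joint passes its speed limit or range.

## Working session

There is one attempt and no reset: what is moved stays moved. The work goes in short steps, Python scripts to look and compute and a tool call to move; the robot and the scene stay as the last step left them, time stands still between calls to the robot, and variables do not carry over. Pictures are saved under pics/ and viewed, at most 10 in all, crops included, and the job is handed in when it is done.

Besides the shell and the picture viewer there is one more tool, called after "Emit:" as name(argument=value, ...), one argument or row to a line, values as JSON. move_arm: Moves the arm, as the interface text tells. Its arguments: {"type":"object","properties":{"series":{"type":"array"},"force":{"type":"number"}},"required":["series"]}

```bash
mkdir -p pics; cat > h.py <<'E'
import numpy as np, cv2
from scipy.spatial.transform import Rotation as R
from workcell import get_obs, viewer, env
def cam(n):
    c=viewer.read_camera(n); f=c["color"].shape[0]/2/np.tan(np.radians(c["fovy"])/2)
    c["K"]=np.array([[f,0,c["cx"]],[0,f,c["cy"]],[0,0,1.]]); c["D"]=np.array(c["dist"],float); c["E"]=np.array(c["extrinsics"]); return c
def ray(c,u,v):
    p=cv2.undistortPoints(np.array([[[u,v]]],float),c["K"],c["D"])[0,0]
    Rm,t=c["E"][:3,:3],c["E"][:3,3]
    d=Rm.T@np.array([p[0],p[1],1]); return -Rm.T@t, d/np.linalg.norm(d)
def onz(c,u,v,z):
    o,d=ray(c,u,v); return o+d*(z-o[2])/d[2]
def proj(c,P):
    return cv2.projectPoints(np.array(P,float).reshape(-1,1,3),cv2.Rodrigues(c["E"][:3,:3])[0],c["E"][:3,3],c["K"],c["D"])[0][:,0]
def tri(c1,uv1,c2,uv2):
    A=[];b=[]
    for c,uv in((c1,uv1),(c2,uv2)):
        o,d=ray(c,*uv);M=np.eye(3)-np.outer(d,d);A.append(M);b.append(M@o)
    return np.linalg.lstsq(np.vstack(A),np.hstack(b),rcond=None)[0]
E
python3 - <<'E'
from h import *
for n in("side","top"):
    c=cam(n); cv2.imwrite(f"pics/{n}0.png",c["color"]); print(n,c["fovy"],-c["E"][:3,:3].T@c["E"][:3,3],c["E"][2,:3])
o=get_obs();print(o["tool_pos"],o["orientation"],env.nose_length,o["time_s"],o["gripper_width"],o["wrist_force"])
print(R.from_rotvec(o["orientation"]).as_matrix().round(3))
E
```

```text
side 55.8000367468274 [0.21813352 0.23368618 0.60792541] [ 0.40037464 -0.53071745 -0.74702017]
top 45.37851051473901 [ 0.40306722 -0.09137523  1.09089694] [ 0.05732443 -0.02141439 -0.99812591]
[ 0.18081185 -0.59768951  0.24155289] [-3.10612173e+00 -4.59830885e-01  5.86989142e-04] 0.011 0.1 0.0851319067913687 [-0.27071177  0.42351316 -0.80978425]
[[ 0.957  0.29  -0.001]
 [ 0.29  -0.957  0.002]
 [-0.    -0.002 -1.   ]]
```

View pics/side0.png

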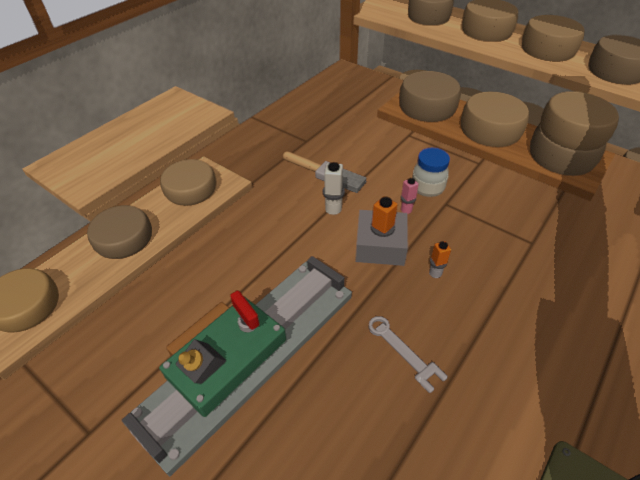

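View pics/top0.png

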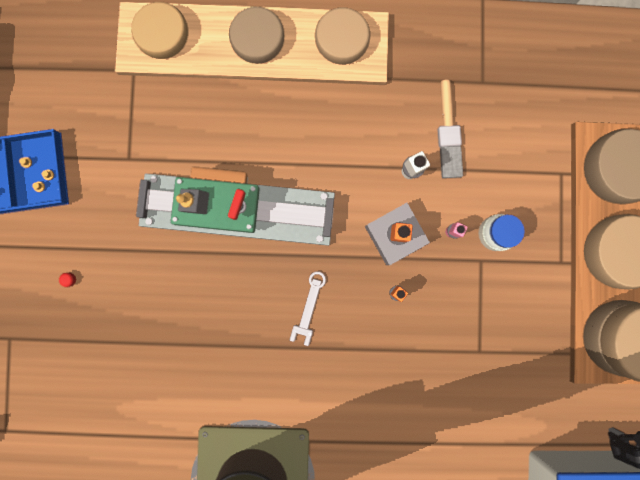

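Candidates for the coupler are orange in the grey block (side 384,215; top 402,232), small loose orange (side 440,255; top 399,293), white (side 333,187; top 417,162) and pink (side 408,195; top 458,230). I choose the large orange one in the block. The T-bar knob is at top (237,204) and the nipple at top (187,200). The red ball at (67,280) is not the knob.

```bash
cat > m.py <<'E'
from h import *
def blobs(c,name,box):
    h=cv2.cvtColor(c["color"],cv2.COLOR_BGR2HSV); H,S,V=cv2.split(h)
    m={"red":((H<5)|(H>174))&(S>180)&(V>90),"orange":(H>=6)&(H<=14)&(S>215)&(V>120),"green":(H>60)&(H<85)&(S>90),"black":(V<45)}[name].astype(np.uint8)
    k=np.zeros_like(m);x0,y0,x1,y1=box;k[y0:y1,x0:x1]=m[y0:y1,x0:x1]
    n,l,s,ce=cv2.connectedComponentsWithStats(k)
    i=1+np.argmax(s[1:,4]); 
    return (l==i).astype(np.uint8),ce[i],s[i]
E
python3 - <<'E'
from m import *
t=cam("top");s=cam("side")
a=cv2.resize(t["color"][160:250,135:265],None,fx=4,fy=4,interpolation=2)
b=cv2.resize(t["color"][195:270,360:430],None,fx=4,fy=4,interpolation=2)
d=cv2.resize(s["color"][270:420,130:330],None,fx=2,fy=2,interpolation=2)
e=cv2.resize(s["color"][185:275,350:415],None,fx=4,fy=4,interpolation=2)
im=np.zeros((600,800,3),np.uint8);
for q,x,y in((a,0,0),(b,520,0),(d[:240],0,360),(e[:300],520,300)): q=q[:600-y,:800-x];im[y:y+q.shape[0],x:x+q.shape[1]]=q
cv2.imwrite("pics/c.png",im)
for n,c,name,box in(("t",t,"red",(220,180,260,225)),("s",s,"red",(220,280,270,340)),("t",t,"orange",(385,215,418,250)),("s",s,"orange",(365,195,405,240)),("t",t,"black",(390,220,418,245)),("s",s,"black",(370,190,400,212)),("t",t,"green",(150,160,280,240))):
    m,ce,st=blobs(c,name,box);ct=max(cv2.findContours(m,0,2)[0],key=cv2.contourArea)
    r=cv2.minAreaRect(ct);bp=cv2.boxPoints(r);print(n,name,ce.round(1),st,np.round(r[0],1),np.round(r[1],1),bp.round(1).tolist())
    z={"red":.122,"orange":.123,"black":.129,"green":.072}[name]
    if n=="t": print("  world",[onz(c,*p,z)[:2].round(4).tolist() for p in [r[0],*bp]])
E
```

```text
t red [236.  203.8] [229 190  15  29 235] [236.1 203.7] [ 8.2 29.1] [[227.60000610351562, 216.1999969482422], [236.8000030517578, 188.60000610351562], [244.60000610351562, 191.1999969482422], [235.39999389648438, 218.8000030517578]]
  world [[0.5069, 0.0325], [0.4853, 0.046], [0.5327, 0.0323], [0.5286, 0.0189], [0.4813, 0.0327]]
s red [244.4 309.4] [231 291  28  38 515] [244.6 309.3] [41.  14.2] [[227.10000610351562, 296.3999938964844], [238.8000030517578, 288.29998779296875], [262.0, 322.20001220703125], [250.3000030517578, 330.20001220703125]]Traceback (most recent call last):
  File "<stdin>", line 11, in <module>
  File "m.py", line 7, in blobs
    i=1+np.argmax(s[1:,4]);
        ~~~~~~~~~^^^^^^^^^
    return _wrapfunc(a, 'argmax', axis=axis, out=out, **kwds)
    return bound(*args, **kwds)
ValueError: attempt to get argmax of an empty sequence
```

View pics/c.png

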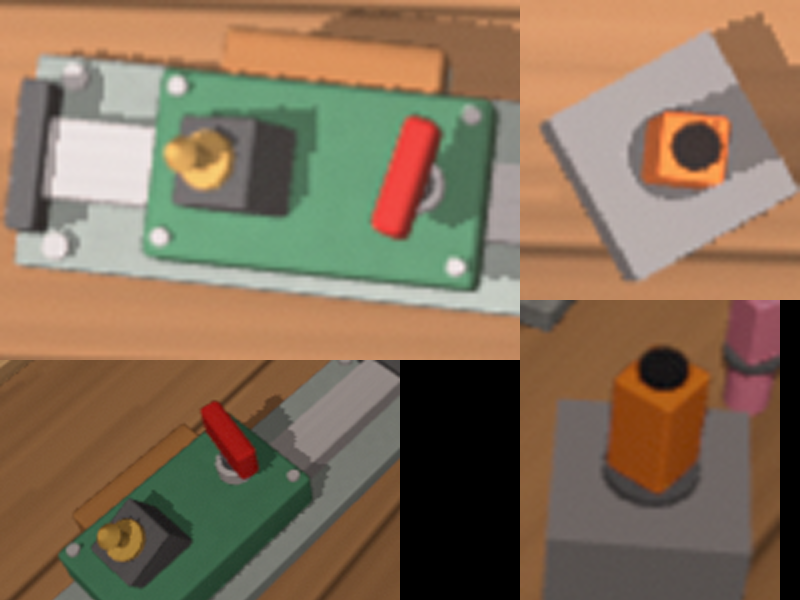

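The crop confirms the big orange square grip in the grey block, with its black button at about top (404,232). The knob bar is at top (236,204). The nipple collar is at about (187,200), leaning left (+y).

```bash
sed -i 's/"orange":(H>=6)&(H<=14)&(S>215)&(V>120)/"orange":(H>=6)\&(H<=14)\&(S>205)\&(V>100)/; s/V<45/V<50/; s/(H>60)&(H<85)&(S>90)/(H>55)\&(H<90)\&(S>90)\&(V>50)/' m.py
python3 - <<'E'
from m import *
t=cam("top");s=cam("side")
hs=cv2.cvtColor(t["color"],cv2.COLOR_BGR2HSV);print(hs[226,399],hs[238,399],hs[200,187],hs[200,170:200:2].tolist())
for n,c,name,box in(("t",t,"orange",(388,218,418,245)),("s",s,"orange",(368,195,400,238)),("t",t,"black",(395,222,415,242)),("s",s,"black",(370,190,400,212)),("t",t,"green",(150,160,280,240))):
  try:
    m,ce,st=blobs(c,name,box);ct=max(cv2.findContours(m,0,2)[0],key=cv2.contourArea)
    r=cv2.minAreaRect(ct);bp=cv2.boxPoints(r);print(n,name,ce.round(1),st,np.round(r[0],1),np.round(r[1],1),bp.round(1).tolist())
    z={"orange":.103,"black":.109,"green":.072}[name]
    if n=="t": print("  world",[onz(c,*p,z)[:2].round(4).tolist() for p in [r[0],*bp]])
  except Exception as e: print(n,name,e)
# knob triangulation, block top corners from crop pixels (crop/4 + offset)
print("block",[onz(t,360+(x-520)/4,195+y/4,.045)[:2].round(4).tolist() for x,y in((712,32),(797,190),(638,280),(545,125))])
print("button",onz(t,360+(697-520)/4,195+146/4,.109).round(4), "tri",tri(t,(404.2,231.5),s,(350+(664-520)/4,185+(365-300)/4)))
print("gripTop",[onz(t,360+(x-520)/4,195+y/4,.103)[:2].round(4).tolist() for x,y in((669,112),(730,115),(724,186),(664,184))])
print("collar",[onz(t,135+x/4,160+y/4,.100).round(4).tolist() for x,y in((205,159),(237,160))])
print("tip",onz(t,135+178/4,160+154/4,.120).round(4),tri(t,(135+178/4,160+154/4),s,(130+106/2,270+(537-360)/2)))
print("collartri",tri(t,(135+206/4,160+160/4),s,(130+124/2,270+(541-360)/2)))
print("carr",[onz(t,135+x/4,160+y/4,.072)[:2].round(4).tolist() for x,y in((163,68),(495,98),(475,288),(145,255))])
E
```

```text
[ 13 176 251] [ 14 171 250] [ 17 144 150] [[3, 10, 233], [16, 15, 225], [70, 95, 164], [32, 78, 161], [18, 147, 229], [17, 146, 223], [17, 147, 214], [17, 143, 136], [17, 143, 136], [17, 144, 173], [19, 140, 242], [17, 143, 152], [4, 17, 118], [0, 11, 115], [6, 20, 65]]
t orange attempt to get argmax of an empty sequence
s orange [383.6 216.5] [372 201  25  32 539] [383.9 216.5] [22.3 31. ] [[371.1000061035156, 230.6999969482422], [374.6000061035156, 199.8000030517578], [396.70001220703125, 202.3000030517578], [393.29998779296875, 233.10000610351562]]
t black attempt to get argmax of an empty sequence
s black [385.4 201.8] [380 197  12  10  93] [385.5 201.5] [ 9. 11.] [[380.0, 197.0], [391.0, 197.0], [391.0, 206.0], [380.0, 206.0]]
t green [175.4 212. ] [172 200   9  24  53] [174.6 211.6] [22.7  7.4] [[167.89999389648438, 201.6999969482422], [175.10000610351562, 199.6999969482422], [181.3000030517578, 221.5], [174.1999969482422, 223.5]]
  world [[0.4949, 0.1477], [0.5122, 0.1604], [0.5162, 0.1478], [0.4776, 0.135], [0.4736, 0.1476]]
block [[0.5263, -0.2729], [0.4547, -0.3135], [0.4114, -0.2411], [0.4811, -0.1968]]
button [ 0.4692 -0.2562  0.109 ] tri [ 0.46926424 -0.2563048   0.10804728]
gripTop [[0.484, -0.2447], [0.4835, -0.2713], [0.4526, -0.2693], [0.4527, -0.2432]]
collar [[0.5136, 0.1218, 0.1], [0.5135, 0.108, 0.1]]
tip [0.5131 0.1291 0.12  ] [0.51398517 0.13056223 0.11527792]
collartri [0.51361521 0.12213829 0.09772976]
carr [[0.5569, 0.1484], [0.5479, -0.0002], [0.4628, 0.0057], [0.4731, 0.1527]]
```

```bash
cat > g.py <<'E'
from h import *
def pose(yaw_y,nz=(0,0,1)):   # tool y at world angle yaw_y (deg), tool z=-nz
    z=-np.array(nz,float);z/=np.linalg.norm(z);a=np.radians(yaw_y);y=np.array([np.cos(a),np.sin(a),0]);y-=z*(y@z);y/=np.linalg.norm(y)
    return np.c_[np.cross(y,z),y,z]
def goal(p,Rt,o=None):
    o=o or get_obs();R0=R.from_rotvec(o["orientation"]).as_matrix()
    print("shift cm",(R0.T@(np.array(p)-o["tool_pos"])*100).round(2),"rot deg",np.degrees(R.from_matrix(R0.T@Rt).as_rotvec()).round(2))
def st():
    o=get_obs();print(o["time_s"],"p",np.round(o["tool_pos"],4),"f",np.round(o["wrist_force"],1),"m",np.round(o["moment"],2),"w",round(o["gripper_width"],4),"gf",o["gripper_force"],"j",np.round(o["joint_positions"],2));return o
E
python3 -c "
from g import *
st();goal([.507,.032,.18],pose(73.9))"
```

```text
0.3 p [ 0.181 -0.598  0.242] f [ 0.8 -0.3 -0. ] m [-0.    0.01 -0.03] w 0.085 gf 0.0 j [ 1.31  0.69 -0.19  1.57  0.16  0.9  -0.22]
shift cm [ 49.45 -50.86   6.23] rot deg [-1.0000e-02 -4.0000e-02 -1.4707e+02]
```

Emit:
move_arm(
  series=[
    [[2.5,-2.5,0],[0,0,-8],0],
    [[5,-5,0],[0,0,-16],0],
    [[8,-8,0],[0,0,-24],0],
    [[11,-11,0],[0,0,-32],0],
    [[14,-14.5,0],[0,0,-40],0],
    [[17,-17.5,0.5],[0,0,-48],0],
    [[20,-20.5,1],[0,0,-56],0],
    [[23,-23.5,1],[0,0,-64],0],
    [[26,-26.5,1.5],[0,0,-72],0],
    [[29,-30,2],[0,0,-80],0],
    [[32,-33,2.5],[0,0,-88],0],
    [[35,-36,3],[0,0,-96],0],
  ],
  force=40,
)

```text
time_s: 1.5
tool_pos: [0.4125, -0.1509, 0.2123]
orientation: [1.73, 2.621, -0.0]
wrist_force: [0.7, -1.3, -0.2]
gripper_width: 0.0429
gripper_force: 0.0
```

```bash
python3 -c "
from g import *
st();goal([.507,.032,.17],pose(73.9))"
```

```text
1.5 p [ 0.4125 -0.1509  0.2123] f [ 0.7 -1.3 -0.2] m [-0.04 -0.04 -0.02] w 0.0429 gf 0.0 j [ 0.64  0.56 -0.6   2.12  0.55  0.61  0.05]
shift cm [13.1  15.88  4.23] rot deg [-0.000e+00  5.000e-02 -5.075e+01]
```

Emit:
move_arm(
  series=[
    [[2,2.5,0.5],[0,0,-8],0],
    [[4,5,1],[0,0,-16],0],
    [[6.5,8,1.5],[0,0,-24],0],
    [[9,11,2],[0,0,-32],0],
    [[11,13.5,3],[0,0,-40],0],
    [[12.5,15,4],[0,0,-47],0],
    [[13.1,15.9,4.2],[0,0,-50.8],0],
    [[13.1,15.9,4.2],[0,0,-50.8],0],
    [[13.1,15.9,4.2],[0,0,-50.8],0],
    [[13.1,15.9,4.2],[0,0,-50.8],0],
  ],
)

```text
time_s: 2.5
tool_pos: [0.5071, 0.0288, 0.1704]
orientation: [-0.451, -3.109, 0.002]
wrist_force: [0.3, 0.4, -0.2]
gripper_width: 0.0429
gripper_force: 0.0
```

```bash
python3 -c "
from g import *
o=st();goal([.507,.032,.102],pose(73.9))
t=cam('top');s=cam('side')
R0=R.from_rotvec(o['orientation']).as_matrix();p=np.array(o['tool_pos'])
a=t['color'][140:260,170:310];
tips=[p+R0@[0,d,.011] for d in(-.021,.021)]
print(proj(t,tips),proj(s,tips))
s2=s['color'][230:350,170:310]
cv2.imwrite('pics/k1.png',np.hstack([cv2.resize(x,None,fx=2.8,fy=2.8,interpolation=2) for x in(a,s2)]))"
```

```text
2.5 p [0.5071 0.0288 0.1704] f [ 0.3  0.4 -0.2] m [-0.03 -0.   -0.  ] w 0.0429 gf 0.0 j [ 0.31  0.75 -0.76  1.97  0.77  0.74  0.36]
shift cm [0.11 0.31 6.84] rot deg [-0.08  0.01 -0.42]
[[247.74479177 205.10937899]
 [223.29744392 197.07692047]] [[255.94589467 276.32883526]
 [226.20826419 292.72253276]]
```

View pics/k1.png

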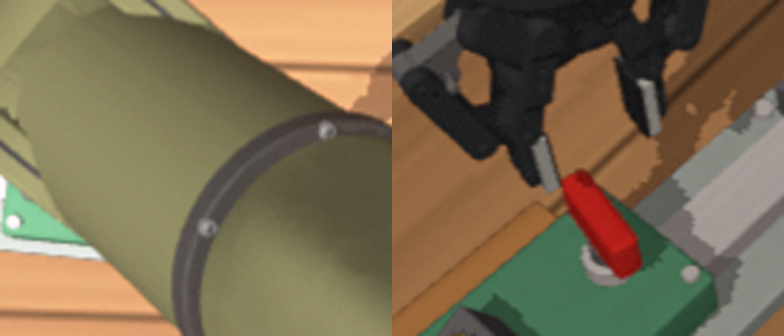

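The top view is hidden by the arm. The side view shows the fingers straddling the red bar, with tips at about (226,298) and (263,278) and the bar between and below them.

Emit:
move_arm(
  series=[
    [[0.1,0.3,2],[0,0,-0.4],0],
    [[0.1,0.3,4],[0,0,-0.4],0],
    [[0.1,0.3,5.5],[0,0,-0.4],0],
    [[0.1,0.3,6.5],[0,0,-0.4],0],
    [[0.1,0.3,6.8],[0,0,-0.4],0],
    [[0.1,0.3,6.8],[0,0,-0.4],0],
    [[0.1,0.3,6.8],[0,0,-0.4],0],
  ],
)

```text
time_s: 3.3
tool_pos: [0.5078, 0.0333, 0.1029]
orientation: [0.437, 3.11, 0.0]
wrist_force: [-0.4, 0.2, 0.1]
gripper_width: 0.0429
gripper_force: 0.0
```

```bash
python3 -c "
from g import *
o=st();goal([.507,.032,.102],pose(73.9))
s=cam('side')
R0=R.from_rotvec(o['orientation']).as_matrix();p=np.array(o['tool_pos'])
print(proj(s,[p+R0@[0,d,.011] for d in(-.021,.021)]),proj(s,[[.507,.032,.122]]))
cv2.imwrite('pics/k2.png',cv2.resize(s['color'][250:350,180:310],None,fx=5,fy=5,interpolation=2))"
```

```text
3.3 p [0.5078 0.0333 0.1029] f [-0.4  0.2  0.1] m [ 0.02  0.03 -0.01] w 0.0429 gf 0.0 j [ 0.23  0.84 -0.65  2.01  0.92  0.6   0.23]
shift cm [ 0.04 -0.15  0.09] rot deg [0.02 0.06 0.12]
[[259.38243335 308.69345675]
 [232.28780194 324.79475218]] [[243.91253865 303.46408402]]
```

View pics/k2.png

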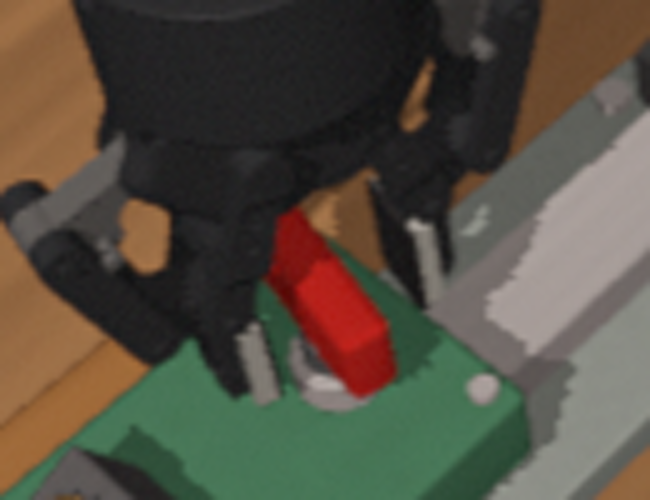

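The side view shows the bar between the pads, with tips at about (233,330) and (266,311), centred to about 1 mm.

Emit:
move_arm(
  series=[
    [[0,-0.1,0.1],[0,0,0],0],
    [[0,-0.1,0.1],[0,0,0],0.3],
    [[0,-0.1,0.1],[0,0,0],0.5],
    [[0,-0.1,0.1],[0,0,0],0.6],
    [[0,-0.1,0.1],[0,0,0],0.7],
    [[0,-0.1,0.1],[0,0,0],0.8],
    [[0,-0.1,0.1],[0,0,0],1],
    [[0,-0.1,0.1],[0,0,0],1],
    [[0,-0.1,0.1],[0,0,0],1],
  ],
  force=60,
)

```text
time_s: 4.25
tool_pos: [0.5077, 0.0332, 0.1017]
orientation: [0.436, 3.11, 0.002]
wrist_force: [1.4, 1.5, 5.3]
gripper_width: 0.014
gripper_force: 58.8
```

```bash
python3 -c "
from g import *
o=st();goal([.507,.032,.102],pose(73.9))"
```

```text
4.25 p [0.5077 0.0332 0.1017] f [1.4 1.5 5.3] m [ 0.57 -0.06 -0.09] w 0.014 gf 58.84923219680786 j [ 0.23  0.85 -0.65  2.02  0.92  0.6   0.23]
shift cm [ 0.03 -0.14 -0.03] rot deg [0.1  0.06 0.15]
```

Emit:
move_arm(
  series=[
    [[0,0,0],[0,0,4],1],
    [[0,0,0],[0,0,9],1],
    [[0,0,0],[0,0,14],1],
    [[0,0,0],[0,0,19],1],
    [[0,0,0],[0,0,24],1],
    [[0,0,0],[0,0,29],1],
    [[0,0,0],[0,0,34],1],
    [[0,0,0],[0,0,39],1],
    [[0,0,0],[0,0,44],1],
    [[0,0,0],[0,0,48],1],
    [[0,0,0],[0,0,51],1],
    [[0,0,0],[0,0,51],1],
  ],
)

```text
time_s: 5.45
tool_pos: [0.5085, 0.0341, 0.1019]
orientation: [1.73, 2.62, 0.006]
wrist_force: [1.4, 4.3, 4.8]
gripper_width: 0.0139
gripper_force: 58.6
```

```bash
python3 -c "
from g import *
o=st();goal([.5077,.0332,.102],pose(-75.3+90))"
```

```text
5.45 p [0.5085 0.0341 0.1019] f [1.4 4.3 4.8] m [ 0.97 -0.37 -0.03] w 0.0139 gf 58.62930357456207 j [ 0.1   0.8  -0.42  2.02  0.7   0.46 -0.45]
shift cm [-0.05 -0.11 -0.02] rot deg [ 0.22 -0.06  8.43]
```

Emit:
move_arm(
  series=[
    [[0,0,0],[0,0,4],1],
    [[0,0,0],[0,0,7],1],
    [[0,0,0],[0,0,9.5],1],
    [[0,0,0],[0,0,9.5],1],
    [[0,0,0],[0,0,9.5],1],
  ],
)

```text
time_s: 5.95
tool_pos: [0.5087, 0.0341, 0.1019]
orientation: [1.94, 2.469, 0.007]
wrist_force: [2.6, 5.0, 5.1]
gripper_width: 0.0142
gripper_force: 58.6
```

```bash
python3 -c "
from g import *
o=st();goal([.5077,.0332,.102],pose(-75.3+90))"
```

```text
5.95 p [0.5087 0.0341 0.1019] f [2.6 5.  5.1] m [ 0.98 -0.47  0.05] w 0.0142 gf 58.58808159828186 j [ 0.07  0.79 -0.38  2.02  0.65  0.44 -0.56]
shift cm [-0.07 -0.12 -0.01] rot deg [ 0.24 -0.1  -1.01]
```

Emit:
move_arm(
  series=[
    [[0,0,0],[0,0,0],0.2],
    [[0,0,0],[0,0,0],0],
    [[0,0,0],[0,0,0],0],
    [[0,0,-2],[0,0,0],0],
    [[0,0,-5],[0,0,0],0],
    [[0,0,-8],[0,0,0],0],
    [[0,0,-9],[0,0,0],0],
  ],
)

```text
time_s: 6.65
tool_pos: [0.5077, 0.0319, 0.1933]
orientation: [1.944, 2.465, 0.002]
wrist_force: [1.0, -0.3, -0.2]
gripper_width: 0.0426
gripper_force: 0.0
```

```bash
python3 -c "
from g import *
o=st();goal([.469,-.256,.19],pose(-2))"
```

```text
6.65 p [0.5077 0.0319 0.1933] f [ 1.  -0.3 -0.2] m [-0.03 -0.04 -0.03] w 0.0426 gf 0.0 j [ 0.17  0.65 -0.52  1.96  0.51  0.66 -0.44]
shift cm [-27.09 -10.49   0.33] rot deg [ 0.15  0.03 15.5 ]
```

Emit:
move_arm(
  series=[
    [[-3,-1,0],[0,0,2],0],
    [[-7,-2.5,0],[0,0,5],-0.3],
    [[-11,-4,0],[0,0,8],-0.6],
    [[-15,-6,0],[0,0,10],-0.8],
    [[-19,-7.5,0],[0,0,12],-0.8],
    [[-23,-9,0],[0,0,14],-0.8],
    [[-26,-10,0],[0,0,15],-0.8],
    [[-27.1,-10.5,0],[0,0,15.5],-0.8],
    [[-27.1,-10.5,0],[0,0,15.5],-0.8],
    [[-27.1,-10.5,0],[0,0,15.5],-0.8],
  ],
)

```text
time_s: 7.65
tool_pos: [0.4685, -0.2538, 0.191]
orientation: [-2.256, -2.185, -0.001]
wrist_force: [0.2, -0.6, 0.6]
gripper_width: 0.0769
gripper_force: 0.0
```

```bash
python3 - <<'E'
from g import *
from m import *
o=st();goal([.469,-.256,.095],pose(-2))
t=cam("top");s=cam("side")
m,ce,_=blobs(t,"red",(210,175,265,230));ct=max(cv2.findContours(m,0,2)[0],key=cv2.contourArea);r=cv2.minAreaRect(ct)
print(r,[onz(t,*p,.122)[:2].round(4).tolist() for p in[r[0],*cv2.boxPoints(r)]])
ims=[cv2.resize(t["color"][160:260,135:265],(520,400),interpolation=2),cv2.resize(s["color"][140:300,310:450],(280,320),interpolation=2)]
im=np.zeros((400,800,3),np.uint8);im[:,:520]=ims[0];im[:320,520:]=ims[1];cv2.imwrite("pics/k3.png",im)
R0=R.from_rotvec(o['orientation']).as_matrix();p=np.array(o['tool_pos'])
print(proj(s,[p+R0@[0,d,.011] for d in(-.038,.038)]))
E
```

```text
7.65 p [ 0.4685 -0.2538  0.191 ] f [ 0.2 -0.6  0.6] m [ 0.05 -0.   -0.01] w 0.0769 gf 0.0 j [ 0.71  0.68 -0.5   1.89  0.48  0.7  -0.1 ]
shift cm [-0.24  0.06  9.6 ] rot deg [-0.03 -0.09  0.16]
((236.73529052734375, 204.05880737304688), (8.243358612060547, 29.177148818969727), 77.47119140625) [[0.5063, 0.0314], [0.507, 0.057], [0.5193, 0.0092], [0.5057, 0.0057], [0.4934, 0.0535]]
[[411.64423182 177.04308263]
 [369.10274041 157.25434835]]
```

View pics/k3.png

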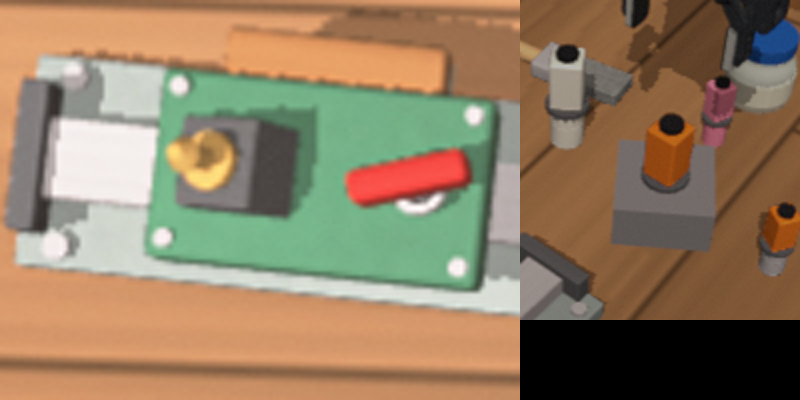

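The top view shows the knob bar at (237,204), now at about -75.6° (joint about 1.25, locked). The carriage moved less than 1 mm. The side view shows the open fingers above the coupler at (384,215).

Emit:
move_arm(
  series=[
    [[-0.2,0.1,3],[0,0,0],-0.8],
    [[-0.2,0.1,6],[0,0,0],-0.8],
    [[-0.2,0.1,9],[0,0,0],-0.8],
    [[-0.2,0.1,11],[0,0,0],-0.8],
    [[-0.2,0.1,12],[0,0,0],-0.8],
    [[-0.2,0.1,12],[0,0,0],-0.8],
    [[-0.2,0.1,12],[0,0,0],-0.8],
  ],
)

```text
time_s: 8.45
tool_pos: [0.4701, -0.2572, 0.072]
orientation: [2.257, 2.184, 0.001]
wrist_force: [0.3, -0.1, 0.3]
gripper_width: 0.0764
gripper_force: 0.0
```

Emit:
move_arm(
  series=[
    [[0,0,0],[0,0,0],-0.3],
    [[0,0,0],[0,0,0],0],
    [[0,0,0],[0,0,0],0.2],
    [[0,0,0],[0,0,0],0.4],
    [[0,0,0],[0,0,0],1],
    [[0,0,0],[0,0,0],1],
    [[0,0,0],[0,0,0],1],
    [[0,0,0],[0,0,0],1],
  ],
  force=80,
)

```text
time_s: 9.25
tool_pos: [0.47, -0.258, 0.0722]
orientation: [2.258, 2.182, 0.001]
wrist_force: [-0.9, 0.2, 5.3]
gripper_width: 0.0292
gripper_force: 77.8
```

```bash
python3 -c "
from g import *
st()"
```

```text
9.25 p [ 0.47   -0.258   0.0722] f [-0.9  0.2  5.3] m [ 0.03  0.15 -0.06] w 0.0292 gf 77.75357007980347 j [ 0.62  0.86 -0.34  1.95  0.64  0.43 -0.24]
```

Emit:
move_arm(
  series=[
    [[0,0,-1],[0,0,0],1],
    [[0,0,-3],[0,0,0],1],
    [[0,0,-6],[0,0,0],1],
    [[0,0,-9],[0,0,0],1],
    [[0,0,-12],[0,0,0],1],
    [[0,0,-15],[0,0,0],1],
    [[0,0,-16],[0,0,0],1],
    [[0,0,-16],[0,0,0],1],
  ],
)

```text
time_s: 10.05
tool_pos: [0.4696, -0.2581, 0.2323]
orientation: [2.258, 2.181, 0.001]
wrist_force: [-0.1, 0.3, -4.6]
gripper_width: 0.0294
gripper_force: 79.4
```

```bash
cat >> g.py <<'E'
n=np.array([.0273,.4217,.9063])
E
python3 -c "
from g import *
st();goal(np.array([.5155,.123,.1])+n*(.055+.0692),pose(-3.7,n))"
```

```text
10.05 p [ 0.4696 -0.2581  0.2323] f [-0.1  0.3 -4.6] m [-0.04 -0.1  -0.05] w 0.0294 gf 79.38713550567627 j [ 0.75  0.63 -0.55  1.84  0.44  0.8  -0.06]
shift cm [43.49  3.42  1.93] rot deg [  0.49 -24.93   1.66]
```

Emit:
move_arm(
  series=[
    [[2,0,0],[0,0,0],1],
    [[5,0.5,0],[0,0,0],1],
    [[9,0.5,0],[0,0,0],1],
    [[13,1,0],[0,-2,0],1],
    [[17,1,0],[0,-4,0],1],
    [[21,1.5,0],[0,-6,0],1],
    [[25,2,0],[0,-9,0.5],1],
    [[29,2.5,0],[0,-12,1],1],
    [[33,3,0],[0.2,-15,1],1],
    [[37,3,0],[0.3,-18,1.3],1],
    [[40,3.4,0],[0.4,-21,1.5],1],
    [[42,3.4,0],[0.5,-23,1.7],1],
  ],
)

```text
time_s: 11.25
tool_pos: [0.5168, 0.1651, 0.2289]
orientation: [2.066, 1.947, -0.426]
wrist_force: [0.2, -0.2, -4.4]
gripper_width: 0.0294
gripper_force: 79.2
```

Emit:
move_arm(
  series=[
    [[1,0,0],[0,-1,0],1],
    [[1.2,0,0],[0,-2,0],1],
    [[1.2,0,0],[0,-2,0],1],
    [[1.2,0,0],[0,-2,0],1],
  ],
)

```text
time_s: 11.65
tool_pos: [0.5185, 0.1693, 0.2264]
orientation: [2.051, 1.918, -0.46]
wrist_force: [0.9, -0.7, -3.6]
gripper_width: 0.0297
gripper_force: 79.2
```

```bash
python3 - <<'E'
from g import *
o=st();goal(np.array([.5155,.123,.1])+n*(.055+.0692),pose(-3.7,n))
t=cam("top");s=cam("side")
R0=R.from_rotvec(o['orientation']).as_matrix();p=np.array(o['tool_pos']);P=[p+R0@[0,0,.0692],p+R0@[0,0,.0272],[.5134,.121,.1],np.array([.5134,.121,.1])+.022*n]
print(proj(t,P).round(1).tolist(),proj(s,P).round(1).tolist())
im=np.zeros((560,800,3),np.uint8);a=cv2.resize(t["color"][150:250,140:240],(400,400),interpolation=2);b=cv2.resize(s["color"][260:400,140:240],(400,560),interpolation=2)
im[:400,:400]=a;im[:,400:]=b;cv2.imwrite("pics/n1.png",im)
E
```

```text
11.65 p [0.5185 0.1693 0.2264] f [ 0.9 -0.7 -3.6] m [ 0.8  -0.08  0.04] w 0.0297 gf 79.20843243598938 j [-0.43  0.74 -0.31  1.65  0.56  1.17 -1.09]
shift cm [1.14 0.01 0.99] rot deg [-0.23  0.14 -0.08]
[[166.9, 193.1], [149.6, 188.8], [186.7, 199.9], [178.8, 198.0]] [[164.9, 342.6], [140.4, 335.5], [192.7, 359.0], [182.6, 356.4]]
```

View pics/n1.png

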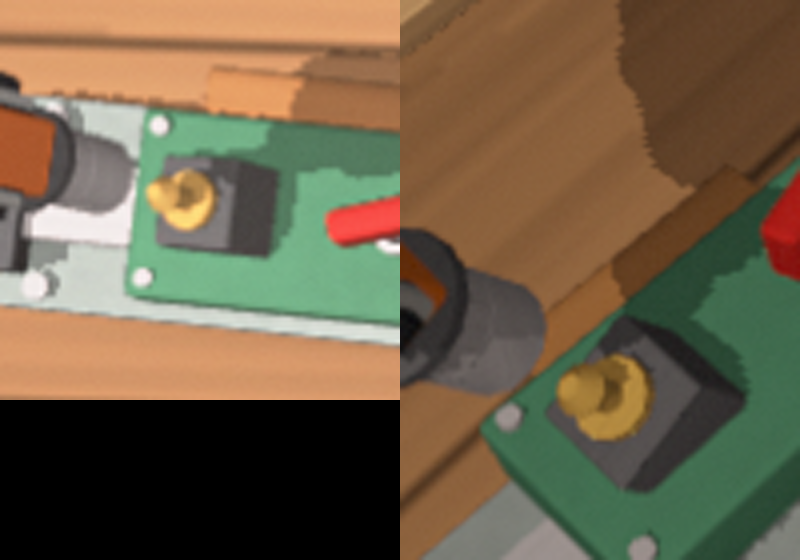

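The picture shows the nose rim near top (166,194) and side (165,343), not yet over the nipple (tip at top (179,198), side (184,357)). Next I compare the predicted rim outline with what is seen.

```bash
python3 - <<'E'
from g import *
o=get_obs();R0=R.from_rotvec(o['orientation']).as_matrix();p=np.array(o['tool_pos'])
t=cam("top");s=cam("side")
a=np.linspace(0,2*np.pi,72)
C=[p+R0@[.016*np.cos(x),.016*np.sin(x),.0692] for x in a]
for nm,c,ox,oy,bx in(("t",t,140,150,0),("s",s,140,260,400)):
    q=(proj(c,C)-[ox,oy])*4+[bx,0]
    print(nm,"L R T B",q[:,0].min(),q[:,0].max(),q[:,1].min(),q[:,1].max())
    for k,ax in enumerate(np.eye(3)*.002):
        print("  2mm tool axis",k,((proj(c,[p+R0@([0,0,.0692]+ax)])-proj(c,[p+R0@[0,0,.0692]]))*4).round(1))
    e=cv2.Canny(cv2.resize(c["color"],None,fx=4,fy=4,interpolation=2),40,100)
    im=cv2.resize(c["color"][oy:oy+100,ox:ox+100],(800,800),interpolation=2)
    d=((proj(c,C)-[ox,oy])*8).round().astype(int);cv2.polylines(im,[d],True,(255,255,0),1)
    S=[np.array([.5134,.121,.1])+.013*(np.cos(x)*np.array([.998,-.0645,0])+np.sin(x)*np.cross(n,[.998,-.0645,0])) for x in a]
    cv2.polylines(im,[((proj(c,S)-[ox,oy])*8).round().astype(int)],True,(255,0,255),1)
    ims=im[150:750,0:480] if nm=="t" else im[200:800,80:480]
    if nm=="t": A=im[160:560,:400]
    else: B=im[440:840,0:400]
    if nm=="s": B=im[400:800,:400] if 0 else im[380:780,:400]
    if nm=="s": cv2.imwrite("pics/n2.png",np.hstack([A,B[:400]]))
E
```

```text
t L R T B 74.88869733131605 138.24674199996434 132.71183292916635 210.7687295421547
  2mm tool axis 0 [[-3.9 -0.2]]
  2mm tool axis 1 [[ 0.6 -4.9]]
  2mm tool axis 2 [[3.2 0.8]]
s L R T B 447.3864366637996 547.7295152139476 272.7583580335779 388.7385259819032
  2mm tool axis 0 [[-4.6  5.9]]
  2mm tool axis 1 [[-4.3 -4.2]]
  2mm tool axis 2 [[4.3 1.3]]
```

View pics/n2.png

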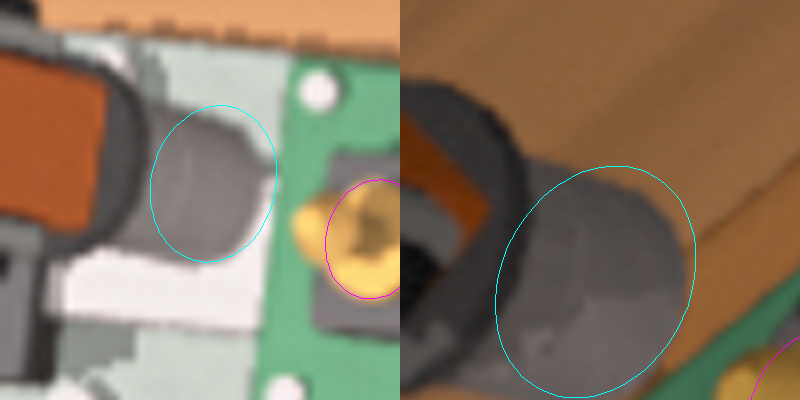

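The cyan prediction sits about 1 px right of and above the actual rim in both views. The mouth is therefore about 1.7 mm along tool +x and 0.8 mm along tool −y from the prediction. The magenta collar outline fits the brass collar.

```bash
python3 - <<'E'
from g import *
o=st();Rt=pose(-3.7,n)
goal(np.array([.5134,.121,.1])+n*.030-Rt@[.0017,-.0008,-.0692],Rt)
E
```

```text
11.85 p [0.5187 0.1705 0.227 ] f [ 0.5 -0.2 -3.5] m [ 0.76 -0.06 -0.01] w 0.0292 gf 79.2090117931366 j [-0.43  0.73 -0.31  1.65  0.56  1.17 -1.09]
shift cm [ 0.7  -0.08 17.53] rot deg [-0.16  0.02 -0.07]
```

Emit:
move_arm(
  series=[
    [[0.3,0,0.5],[-0.2,0,0],1],
    [[0.6,-0.1,1.2],[-0.2,0,0],1],
    [[0.7,-0.1,2],[-0.2,0,0],1],
    [[0.7,-0.1,2.8],[-0.2,0,0],1],
    [[0.7,-0.1,3.4],[-0.2,0,0],1],
    [[0.7,-0.1,3.7],[-0.2,0,0],1],
    [[0.7,-0.1,3.7],[-0.2,0,0],1],
    [[0.7,-0.1,3.7],[-0.2,0,0],1],
  ],
)

```text
time_s: 12.65
tool_pos: [0.5169, 0.1628, 0.1902]
orientation: [2.047, 1.921, -0.453]
wrist_force: [0.1, 0.3, -3.8]
gripper_width: 0.0291
gripper_force: 79.2
```

```bash
python3 - <<'E'
from g import *
o=st();Rt=pose(-3.7,n)
goal(np.array([.5134,.121,.1])+n*.030-Rt@[.0017,-.0008,.0692],Rt)
R0=R.from_rotvec(o['orientation']).as_matrix();p=np.array(o['tool_pos'])
t=cam("top");s=cam("side")
a=np.linspace(0,2*np.pi,72)
C=[p+R0@[.0017+.016*np.cos(x),-.0008+.016*np.sin(x),.0692] for x in a]
S=[np.array([.5134,.121,.1])+.013*(np.cos(x)*np.array([.998,-.0645,0])+np.sin(x)*np.cross(n,[.998,-.0645,0])) for x in a]
I=[]
for c,ox,oy in((t,155,170),(s,150,325)):
    im=cv2.resize(c["color"][oy:oy+60,ox:ox+50],(400,480),interpolation=2)
    for Q,k in((C,(255,255,0)),(S,(255,0,255))): cv2.polylines(im,[((proj(c,Q)-[ox,oy]+.5)*8-.5).round().astype(int)],True,k,1)
    I.append(im)
cv2.imwrite("pics/n3.png",np.hstack(I))
E
```

```text
12.65 p [0.5169 0.1628 0.1902] f [ 0.1  0.3 -3.8] m [ 0.78 -0.06  0.05] w 0.0291 gf 79.21149015426636 j [-0.43  0.78 -0.29  1.7   0.6   1.09 -1.13]
shift cm [-0.16  0.    0.03] rot deg [ 0.07 -0.01  0.04]
```

View pics/n3.png

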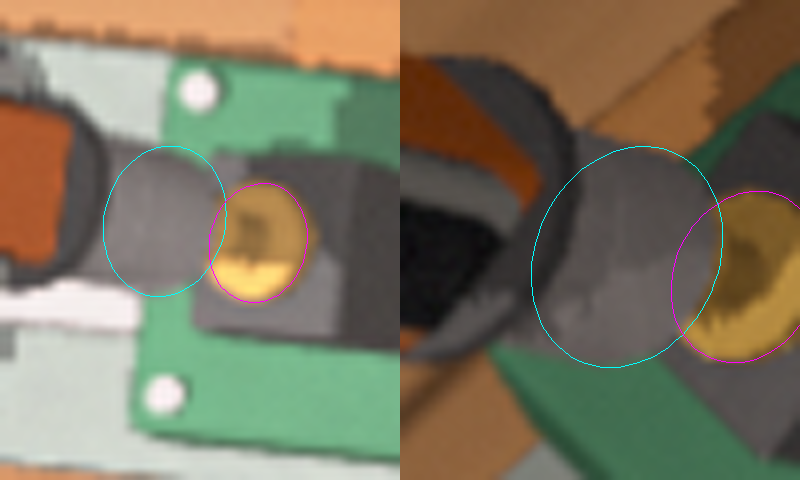

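The nose rim (cyan) matches its prediction. It is coaxial with the collar to about 1 mm, at top (187,200), and the nipple tip is about to enter the bore.

Emit:
move_arm(
  series=[
    [[-0.2,0,0],[0,0,0],1],
    [[-0.2,0,0],[0,0,0],1],
    [[-0.2,0,0.4],[0,0,0],1],
    [[-0.2,0,0.8],[0,0,0],1],
    [[-0.2,0,1.2],[0,0,0],1],
    [[-0.2,0,1.5],[0,0,0],1],
    [[-0.2,0,1.5],[0,0,0],1],
  ],
  force=100,
)

```text
time_s: 13.45
tool_pos: [0.5166, 0.1547, 0.177]
orientation: [2.047, 1.921, -0.452]
wrist_force: [0.2, 0.8, -4.0]
gripper_width: 0.0289
gripper_force: 98.3
```

```bash
cat >> g.py <<'E'
def chk():
    o=st();R0=R.from_rotvec(o['orientation']).as_matrix();Rt=pose(-3.7,n);print("f tool",(R0.T@o["wrist_force"]).round(1),"n err",np.degrees(np.arccos(-R0[:,2]@n/np.linalg.norm(n))).round(2))
    goal(np.array([.5134,.121,.1])-Rt@[.0017,-.0008,.0692],Rt,o)
E
python3 -c "
from g import *
chk()"
```

```text
13.45 p [0.5166 0.1547 0.177 ] f [ 0.2  0.8 -4. ] m [ 0.99 -0.32  0.11] w 0.0289 gf 98.28687071800232 j [-0.42  0.79 -0.29  1.73  0.62  1.05 -1.14]
f tool [2.4 0.1 3.3] n err 0.09
shift cm [ 0.02 -0.02  1.49] rot deg [ 0.09 -0.02  0.05]
```

Emit:
move_arm(
  series=[
    [[0,0,0.2],[0,0,0],1],
    [[0,0,0.4],[0,0,0],1],
    [[0,0,0.6],[0,0,0],1],
    [[0,0,0.8],[0,0,0],1],
    [[0,0,1],[0,0,0],1],
    [[0,0,1],[0,0,0],1],
  ],
)

```text
time_s: 14.05
tool_pos: [0.5164, 0.151, 0.168]
orientation: [2.047, 1.922, -0.451]
wrist_force: [4.1, 3.1, -1.9]
gripper_width: 0.0293
gripper_force: 98.7
```

```bash
python3 -c "
from g import *
chk()"
```

```text
14.05 p [0.5164 0.151  0.168 ] f [ 4.1  3.1 -1.9] m [ 1.4  -0.78  0.29] w 0.0293 gf 98.72727155685425 j [-0.42  0.8  -0.28  1.74  0.63  1.03 -1.15]
f tool [3.8 3.9 0.3] n err 0.13
shift cm [-0.02 -0.03  0.52] rot deg [ 0.11 -0.08  0.06]
```

Emit:
move_arm(
  series=[
    [[0.05,0.1,0.1],[0,0,0],1],
    [[0.05,0.1,0.3],[0,0,0],1],
    [[0.05,0.1,0.5],[0,0,0],1],
    [[0.05,0.1,0.6],[0,0,0],1],
    [[0.05,0.1,0.6],[0,0,0],1],
  ],
)

```text
time_s: 14.55
tool_pos: [0.5165, 0.1493, 0.164]
orientation: [2.047, 1.922, -0.452]
wrist_force: [-0.8, 6.9, 12.3]
gripper_width: 0.029
gripper_force: 100.6
```

```bash
python3 -c "
from g import *
chk()"
```

```text
14.55 p [0.5165 0.1493 0.164 ] f [-0.8  6.9 12.3] m [ 0.64  0.45 -0.22] w 0.029 gf 100.64755082130432 j [-0.42  0.8  -0.28  1.74  0.63  1.02 -1.15]
f tool [  1.   -1.3 -14.1] n err 0.1
shift cm [-0.05 -0.05  0.08] rot deg [ 0.1  -0.04  0.07]
```

Emit:
move_arm(
  series=[
    [[0,0,0.1],[0,0,0],1],
    [[0,0,0.2],[0,0,0],1],
    [[0,0,0.3],[0,0,0],1],
    [[0,0,0.3],[0,0,0],1],
    [[0,0,0.3],[0,0,0],1],
  ],
)

```text
time_s: 15.05
tool_pos: [0.5165, 0.1494, 0.1637]
orientation: [2.047, 1.922, -0.449]
wrist_force: [-4.5, 10.3, 29.3]
gripper_width: 0.029
gripper_force: 102.5
```

```bash
python3 - <<'E'
from g import *
chk();o=get_obs()
R0=R.from_rotvec(o['orientation']).as_matrix();p=np.array(o['tool_pos'])
t=cam("top");s=cam("side")
I=[cv2.resize(c["color"][oy:oy+75,ox:ox+50],(400,600),interpolation=2) for c,ox,oy in((t,155,165),(s,155,320))]
cv2.imwrite("pics/n4.png",np.hstack(I))
E
```

```text
15.05 p [0.5165 0.1494 0.1637] f [-4.5 10.3 29.3] m [-0.38  1.45 -0.63] w 0.029 gf 102.50810980796814 j [-0.42  0.8  -0.28  1.74  0.63  1.02 -1.15]
f tool [ -3.3  -5.1 -30.8] n err 0.22
shift cm [-0.07 -0.04  0.06] rot deg [ 0.2  -0.08  0.05]
```

View pics/n4.png

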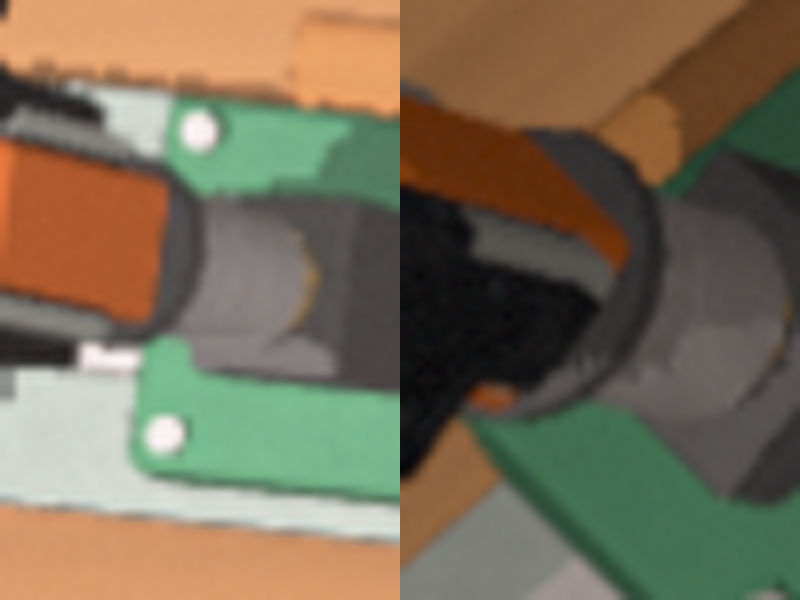

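The picture shows the nose seated over the collar, with only a thin brass sliver visible at top (193,200). The carriage bolts are unmoved. The force rose 17 N with only 0.3 mm of travel, so the rim is on a hard stop and home. I ease off slightly and centre the side load.

Emit:
move_arm(
  series=[
    [[0,-0.05,-0.05],[0,0,0],1],
    [[-0.03,-0.1,-0.1],[0,0,0],1],
    [[-0.03,-0.1,-0.1],[0,0,0],1],
    [[-0.03,-0.1,-0.1],[0,0,0],1],
    [[-0.03,-0.1,-0.1],[0,0,0],1],
  ],
)

```text
time_s: 15.65
tool_pos: [0.5164, 0.1493, 0.1639]
orientation: [2.047, 1.921, -0.448]
wrist_force: [-0.9, 10.1, 20.9]
gripper_width: 0.0291
gripper_force: 101.1
```

```bash
python3 -c "
from g import *
from m import *
chk();t=cam('top');m,ce,_=blobs(t,'red',(210,175,265,230));print(ce,cv2.minAreaRect(max(cv2.findContours(m,0,2)[0],key=cv2.contourArea)))"
```

```text
15.65 p [0.5164 0.1493 0.1639] f [-0.9 10.1 20.9] m [ 0.1   0.59 -0.25] w 0.0291 gf 101.055428981781 j [-0.42  0.8  -0.28  1.75  0.63  1.02 -1.16]
f tool [  0.3  -1.4 -23.1] n err 0.28
shift cm [-0.05 -0.03  0.07] rot deg [ 0.26 -0.12  0.03]
[236.79885057 203.79310345] ((236.57691955566406, 203.88462829589844), (8.236878395080566, 29.417421340942383), 78.69007110595703)
```

```bash
python3 -c "
from h import *
print(env.sign_off())"
```

```text
the job is handed in; nothing more can be done
None
```

Job handed in at about 16 s: the knob is turned to about 1.25 rad (locked), and the coupler is on the nipple with its rim against a hard stop, still gripped and pressed home with about 26 N; the carriage shifted by just under 1 mm while the knob was being turned.

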